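Unstack the next tensile specimen and weigh it

ROBOT

A 6-joint arm with a two-finger parallel gripper is mounted at the origin on the work surface. World frame = base frame: x ahead of the robot, y to its left, z up, the work surface at z = 0. Lengths are in mm, angles in rad, forces in N, time in s.
With the tool pointing down it reaches from about 325 to 850 mm from the base axis. Payload 4.4 kg.
Tool frame: the origin (TCP) lies midway between the tips of the shut fingers; the grasp point (between the pads) lies r.hold_point_z behind it (r.hold_point_z is the distance from the TCP to the grasp point, in mm); x points along the fingers, y is the direction in which the jaws open and shut, and the axes are right-handed (so a half turn about x gives the same grasp; the last joint's range is limited). The gripper opens to 94 mm and grips with 3 to 60 N. Pads are 16 mm wide; open, the fingers measure 119 mm over their backs; the gripper's body (75 mm by 177 mm) begins 78 mm behind the grasp point.
Start: joints at [-0.15, 0.207, 1.542, -0, 1.393, -0.15], TCP at [575.002, -0.012, 205.447] pointing down, gripper open.
Joint ranges: [-2.73, 2.73], [-0.86, 2.22], [0.23, 2.46], [-1.11, 4.25], [0.08, 2.63], [-2.82, 2.82]. Speed limits (rad/s): [2.79, 2.79, 3.14, 3.14, 3.14, 3.14].

INTERFACE

Orientations are given as a unit quaternion [w, x, y, z].
In Python, from workcell import sensors, vision, job, r gives the robot as it stands. The module is installed in compiled form; this text tells all that it offers.
- The arm moves only by the tool jog_arm, never from a script. Its argument "increments" is a list that holds one entry, the list of rows, each a list of 5 numbers: the opening, from -1 (shut) to 1 (fully open), then the shift along the tool's x, y, z in m, then the turn about the tool's x in degrees. In form: [[[claw, tx, ty, tz, spin], ...]]. A call has 1 to 12 rows; each row shifts and turns the commanded pose from where the row before left it, along the tool's axes as they then stand; what a row does not reach is not made up. A row lasts 1/10 s, in which the tool goes at most 50 mm and 8.59 degrees, less where a joint would pass 70% of its speed; a pose out of reach is approached as far as the arm can. A call is refused whole if a number of a shift passes 0.05 or a number of a turn 8.59, either way. A call with a gripper value outside its range is refused whole. The fingers move at their own pace and stop on an object; "newtons" is the grip in N (left out, the last holds). Time passes only in rows, so rows that do not move let the fingers close. It gives the time, the measured TCP pose, the force and the opening at its end, in the units of the state.
- sensors.state(): the state, without advancing time (a new reading comes with each control period).
- vision.camera(name): name is "scene" or "side" or "wrist"; returns a dict with "frame" (384x512x3 uint8, red, green, blue), "depth" (384x512 float32, mm along the optical axis (not along the pixel's ray), 0 where there is no reading), "mtx" (3x3 intrinsics, pixels), "rvec" (rotation vector, rad) and "tvec" (3), from world to camera coordinates, as OpenCV has them. Camera axes: x right, y down, z forward; pixel columns grow to the right and rows downward; lengths in mm; the calibration is good to about 2 mm. A picture is of the moment at which its call begins.
- job.hand_in(): hands the job in, once; it reports no verdict.
The state is a dict: "time_s": time; "q": joint angles; "qd": joint speeds; "joint_efforts": joint torques, N m; "eef_pos": TCP position; "orientation": TCP orientation; "force": force on the tool from outside, world axes, zero at the start; "torque": the same for the moment, N m; "opening": finger opening in mm.
Only numpy, scipy, OpenCV 4.12 (cv2) and the standard library are available. Lean on these libraries where they do the work, as an engineer would, in place of code of your own. Each camera call takes 0.05 s, during which the arm holds its last target.

TASK

Take the spacer plate off the top of the specimen stack and lay it squarely on the matching spacer plate on the plywood sorting board, to start a spacer pile. Then lift the tensile specimen that it covered and lay it flat and centred on the balance's pan. Set both down, do not drop them.

Things in the scene. Friction and masses are not known exactly. Their poses are not given: they have to be found in the camera images.
- spacer_center (a point): Centre (half-way up) of the loose grey plastic spacer plate on top of the stack, 130 (its x) x 52 (its y) x 16 mm (z up), 0.15 kg, centre 74 mm above the table. Stack, top down: this plate, the specimen, a second plate, a second specimen (16 mm each, aligned lengthways within a few mm) on an 18 mm high brown wooden board. The specimens stick out at both ends of the plates.
- specimen_center (a point): Centre (half-way up) of the upper tensile specimen, directly under the top spacer: a loose flat dumbbell-shaped aluminium bar, 0.17 kg, 170 mm long (its x), 16 mm high (z up), ends 32 mm wide (its y), straight waist 16 mm wide along the middle 70 mm. Its centre starts 58 mm above the table, on the second spacer.
- pile_center (a point): Centre (half-way up) of the matching loose spacer plate (130 x 52 x 16 mm; x long, z up) lying alone on the light plywood sorting board (170 x 250 mm, 12 mm high); centre 20 mm above the table. About 120 mm to one side of it (along or against its y) lie two stacked square aluminium plates, 70 x 70 x 12 mm with a round hole: not spacers.
- pan_center (a point): Centre of the top face of the square steel pan (160 x 160 mm, rigid, flat, no rim) of the fixed white laboratory balance (260 x 190 mm), 75 mm above the table; z up, x away from the balance's display, which lies lower than the pan.
Not all that is in view belongs to the job. Leave any black look-alike of the part that bears specimen_center alone.

How it is judged:
By the outcome, as a careful person would: the job done as asked, in the order asked, and still so for the second after the job is handed in, with the robot touching nothing.
It also fails if it takes over 64 s, if anything falls off the work surface, if the arm or the gripper's body presses on something with over 40 N, if the wrist force passes 120 N, or if a joint passes its speed limit or range.

## Working session

There is one attempt and no reset: what is moved stays moved. The work goes in short steps, Python scripts to look and compute and a tool call to move; the robot and the scene stay as the last step left them, time stands still between calls to the robot, and variables do not carry over. Pictures are saved under pics/ and viewed, and the job is handed in when it is done.

Besides the shell and the picture viewer there is one more tool, called after "Emit:" as name([rows], argument=value, ...), one row to a line, values as JSON. jog_arm: Moves the arm, as the interface text tells. Its arguments: {"type":"object","properties":{"increments":{"type":"array"},"newtons":{"type":"number"}},"required":["increments"]}

```bash
mkdir -p pics
cat > h.py <<'E'
import numpy as np, cv2
from workcell import sensors, vision, job, r
def cam(n):
    c=vision.camera(n); c['R']=cv2.Rodrigues(np.array(c['rvec'],float))[0]; c['t']=np.array(c['tvec'],float).ravel(); return c
def save(c,fn,scale=1.5):
    im=cv2.cvtColor(c['frame'],cv2.COLOR_RGB2BGR); im=cv2.resize(im,None,fx=scale,fy=scale); cv2.imwrite(fn,im)
def plane(c,uv,z):
    uv=np.atleast_2d(np.array(uv,float)); K=np.array(c['mtx'])
    d=np.c_[uv,np.ones(len(uv))]@np.linalg.inv(K).T@c['R']; o=-c['R'].T@c['t']
    s=(z-o[2])/d[:,2]; return o+d*s[:,None]
def cloud(c):
    K=np.array(c['mtx']); D=c['depth']; h,w=D.shape; u,v=np.meshgrid(np.arange(w),np.arange(h))
    p=np.stack([(u-K[0,2])/K[0,0]*D,(v-K[1,2])/K[1,1]*D,D],-1)
    return (p-c['t'])@c['R']
def proj(c,P):
    K=np.array(c['mtx']); p=np.atleast_2d(P)@c['R'].T+c['t']; p=p@K.T; return p[:,:2]/p[:,2:]
E
python3 - <<'E'
from h import *
print(sensors.state(), r.hold_point_z)
for n in ['scene','side','wrist']:
    c=cam(n); save(c,f'pics/{n}0.png'); print(n,-c['R'].T@c['t'],c['mtx'])
    np.savez(f'{n}0.npz',**c)
E
```

```text
{'time_s': 0.0, 'q': array([-1.50489076e-01,  2.07430527e-01,  1.54298072e+00, -1.78076797e-05,
        1.39349343e+00, -1.50505958e-01]), 'qd': array([-0.00121875,  0.00067388,  0.00157912, -0.00113669, -0.00014499,
        0.00087375]), 'joint_efforts': array([-8.39226868e-05, -3.70882022e+01, -2.81415099e+01,  6.96549774e-02,
        3.60915181e-02, -1.71865345e-04]), 'eef_pos': array([5.74173380e+02, 1.14251065e-01, 2.04272160e+02]), 'orientation': array([ 0.49935022,  0.49950485,  0.50065913, -0.50048446]), 'force': array([ 0.25848132, -0.81948909, -0.25544516]), 'torque': array([0.03521994, 0.00394192, 0.00532733]), 'opening': 93.99163785023659} 18.8
scene [1194.53093542  366.62565691  775.03866815] [[382.75854852   0.         256.99856619]
 [  0.         382.75854852 196.07853654]
 [  0.           0.           1.        ]]
side [  300.07036694 -1234.33622755   734.14602042] [[412.98648704   0.         255.02828841]
 [  0.         412.98648704 188.65421897]
 [  0.           0.           1.        ]]
wrist [573.31559362  74.14977038 384.03757816] [[297.62330909   0.         254.52923408]
 [  0.         297.62330909 189.32483448]
 [  0.           0.           1.        ]]
```

View pics.

View pics/scene0.png

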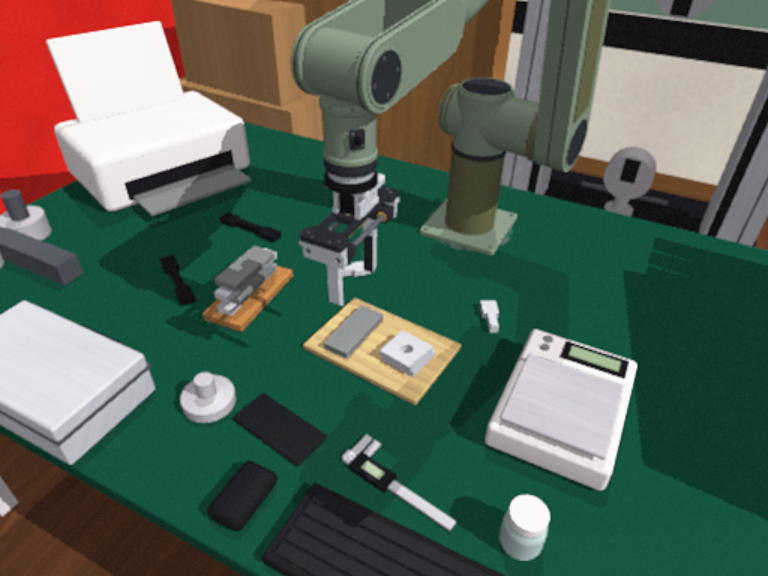

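View pics/side0.png

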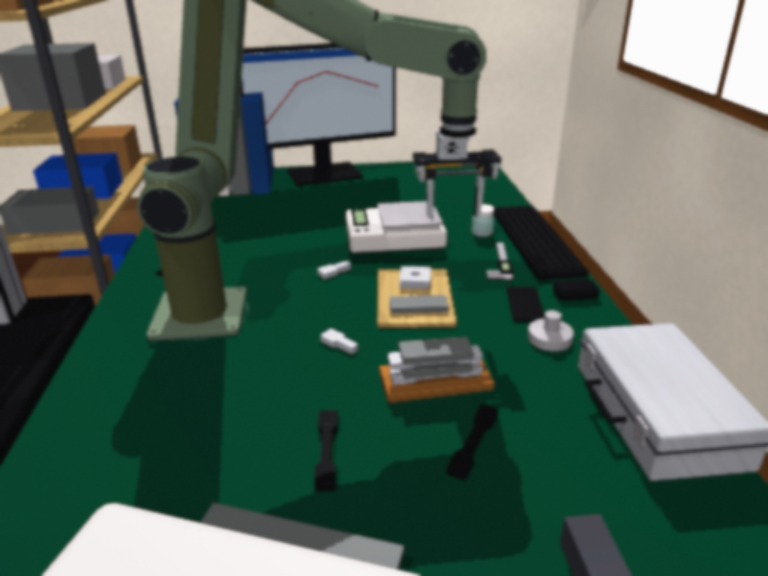

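View pics/wrist0.png

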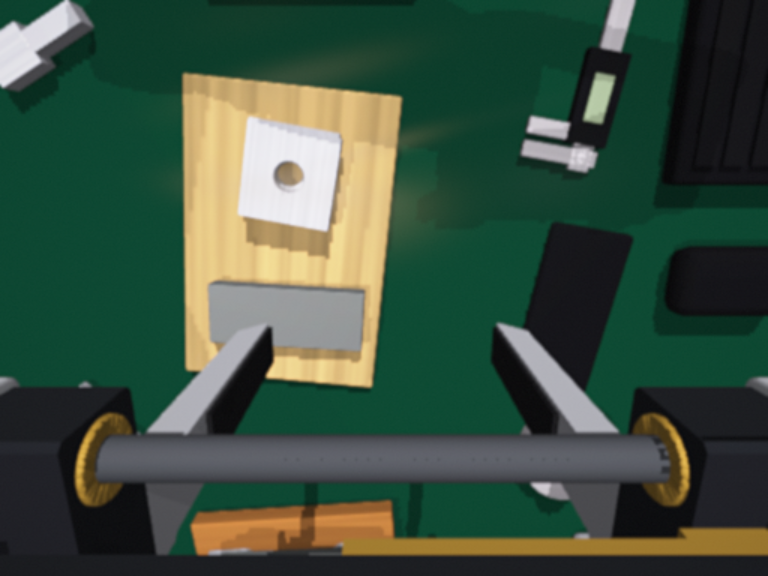

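Scene picture (768 px wide): the stack is on the brown board at (248,285). The matching grey spacer on plywood is at (353,330), with holed square plates beside it at (407,350). The balance pan is at (562,405) with its display at (595,357).

Things that could be mistaken for the targets: black dumbbells at (250,226) and (178,279), the black slab at (280,428), the grey block at (35,253), and the lower plate and specimen in the stack. I choose the top grey plate at (248,268) and the specimen under it. Next is a close crop to check.

Run:
```python
from h import *
a=np.load('scene0.npz'); b=np.load('side0.npz'); w=np.load('wrist0.npz')
def crop(c,x0,y0,x1,y1,s): 
    return cv2.resize(cv2.cvtColor(c['frame'],cv2.COLOR_RGB2BGR)[y0:y1,x0:x1],None,fx=s,fy=s,interpolation=cv2.INTER_CUBIC)
A=crop(a,125,155,205,225,5); B=crop(b,245,215,335,270,4.4)
H=max(A.shape[0],B.shape[0]); 
o=np.zeros((H,A.shape[1]+B.shape[1],3),np.uint8); o[:A.shape[0],:A.shape[1]]=A; o[:B.shape[0],A.shape[1]:]=B
cv2.imwrite('pics/crop.png',o); print(o.shape)
def f(c,n):
  P=cloud(c)
  for z0,z1,lab in [(78,86,'spacer top'),]:
    m=(P[...,2]>z0)&(P[...,2]<z1)&(c['depth']>0)&(P[...,0]>450)&(P[...,0]<850)&(P[...,1]<-120)&(P[...,1]>-350)
    q=P[m][:,:2].astype(np.float32); print(n,lab,len(q), cv2.minAreaRect(q) if len(q) else '')
for c,n in ((a,'scene'),(b,'side'),(w,'wrist')): f(c,n)
R=cv2.Rodrigues(a['rvec'])[0]; print(sensors.state()['orientation'])
from scipy.spatial.transform import Rotation as Ro
q=sensors.state()['orientation']; print(Ro.from_quat(np.r_[q[1:],q[0]]).as_matrix().round(3))
```

```text
(350, 796, 3)
scene spacer top 446 ((649.3914794921875, -312.89373779296875), (56.60661315917969, 398.2090148925781), 88.61113739013672)
side spacer top 475 ((612.4268188476562, -311.69439697265625), (64.61266326904297, 325.2544250488281), 88.62760925292969)
wrist spacer top 0 
[ 0.49951958  0.49962781  0.50048399 -0.50036788]
[[-0.002  1.     0.   ]
 [ 0.     0.    -1.   ]
 [-1.    -0.002 -0.   ]]
```

View pics/crop.png

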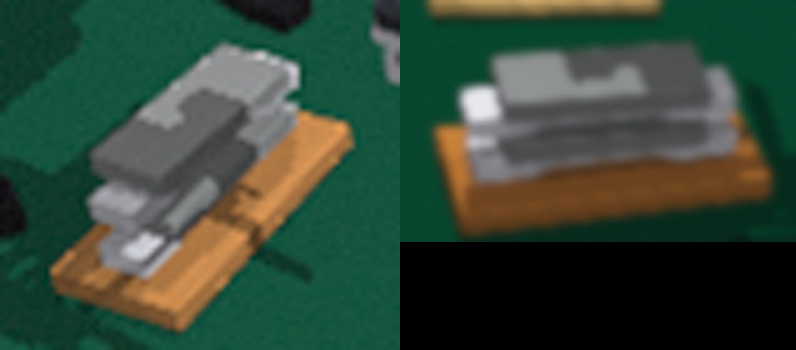

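```bash
cat > m.py <<'E'
from h import *
def region(c,z0,z1,box,minn=40):
    P=cloud(c); x0,x1,y0,y1=box
    m=(P[...,2]>z0)&(P[...,2]<z1)&(c['depth']>0)&(P[...,0]>x0)&(P[...,0]<x1)&(P[...,1]>y0)&(P[...,1]<y1)
    n,L,S,C=cv2.connectedComponentsWithStats(m.astype(np.uint8))
    out=[]
    for i in range(1,n):
        if S[i,4]>=minn:
            q=P[L==i]; rc=cv2.minAreaRect(q[:,:2].astype(np.float32)); out.append((S[i,4],C[i].round(),np.round(rc[0],1),np.round(rc[1],1),round(rc[2],1),np.median(q[:,2]).round(1)))
    return out
E
python3 - <<'E'
from m import *
for n in ['scene','side','wrist']:
    a=dict(np.load(n+'0.npz'))
    for lab,z in (('sp',(77,88)),('pile',(24,32)),('pan',(70,80))):
        for o in region(a,*z,(300,1000,-500,600)): print(n,lab,*o)
E
```

```text
scene sp 459 [162. 178.] [ 487.4 -308.6] [133.2  54.2] 0.7 80.3
scene sp 493 [ 52. 267.] [ 888.4 -311. ] [ 97.6 211.1] 58.4 84.3
scene pile 46 [150. 205.] [ 563.5 -303.1] [24.  36.1] 13.0 29.5
scene pile 541 [235. 220.] [496.7 -49.4] [ 53.5 131.8] 86.6 26.5
scene pile 79 [270. 241.] [526.5  78.5] [49.5 94.8] 33.2 28.0
scene pile 200 [ 67. 281.] [ 869.6 -294.7] [ 46.6 184. ] 75.5 28.3
scene pile 106 [137. 264.] [ 758.3 -185.6] [37.1 62.1] 37.2 25.1
scene pile 173 [367. 309.] [618.3 361.9] [  8.4 170.2] 2.3 27.9
scene pile 944 [160. 328.] [873.2 -20.1] [94.8 55.8] 0.1 28.5
scene pile 57 [345. 364.] [763.7 359.3] [17.9 53.9] 2.0 27.7
scene pan 242 [163. 180.] [ 486.6 -308.5] [133.   56.4] 2.1 78.5
scene pan 3527 [376. 270.] [528.8 351.6] [163.1 159.9] 0.3 73.7
scene pan 302 [ 54. 270.] [ 891.8 -312. ] [ 99.2 214.3] 55.5 75.0
scene pan 533 [352. 342.] [742.9 358.4] [52.3 51.1] 18.6 74.1
side sp 176 [405. 245.] [ 772.3 -397.3] [ 11.6 204.8] 1.3 82.6
side sp 588 [290. 232.] [ 485.6 -309.9] [130.5  60.9] 1.4 82.7
side pile 87 [347. 145.] [857.4 392.2] [214.8  67.3] 56.2 25.2
side pile 343 [
[... 480 characters left out ...]
89.6 75.5
side pan 137 [291. 239.] [ 485.2 -334.2] [ 13.2 129.1] 88.4 74.9
wrist pile 67 [485.  20.] [824.  170.5] [17.4 11.8] 0.4 24.4
wrist pile 55 [502.  28.] [843.3 162.2] [ 9.3 20.7] 21.5 24.4
wrist pile 74 [500.  50.] [846.7 140.3] [14.2 26.7] 13.4 24.3
wrist pile 40 [482.  57.] [826.9 134.1] [16.9  9.1] 78.4 24.5
wrist pile 51 [180.  81.] [487.3 107.3] [ 2.7 31.1] 80.0 25.0
wrist pile 46 [488. 105.] [843.7  80.7] [ 9.7 18.9] 41.1 24.3
wrist pile 65 [191. 122.] [498.2  64.7] [14.6 21.4] 45.3 25.4
wrist pile 2435 [483. 189.] [858.2 -18.8] [76.5 55.6] 0.5 30.0
wrist pile 3736 [192. 210.] [491.7 -48.2] [ 52.3 129.8] 86.2 28.3
wrist pile 46 [370. 324.] [ 737.1 -217.3] [11.1 21.3] 50.2 24.7
```

Emit:
jog_arm([
  [[1, 0, -0.0126, 0.0441, 0], [1, 0, -0.0126, 0.0441, 0], [1, 0, -0.0126, 0.0441, 0], [1, 0, -0.0126, 0.0441, 0], [1, 0, -0.0126, 0.0441, 0], [1, 0, -0.0126, 0.0441, 0], [1, 0, -0.0126, 0.0441, 0], [1, 0, 0, 0, 8.5], [1, 0, 0, 0, 8.5], [1, 0, 0, 0, 8.5], [1, 0, 0, 0, 8.5], [1, 0, 0, 0, 8.5]],
])

```text
time_s: 1.35
eef_pos: [486.5, -308.6, 204.9]
orientation: [-0.282, -0.648, -0.283, 0.648]
force: [-0.2, 0.7, 0.7]
opening: 93.8
```

Emit:
jog_arm([
  [[1, 0, 0, 0, 8.5], [1, 0, 0, 0, 8.5], [1, 0, 0, 0, 8.5], [1, 0, 0, 0, 8.5], [1, 0, 0, 0, 8.5], [1, 0, 0, 0, 3.5], [1, 0, 0, 0, 0], [1, 0, 0, 0, 0]],
])

```text
time_s: 2.15
eef_pos: [486.6, -308.6, 205.1]
orientation: [-0.01, -0.707, -0.01, 0.707]
force: [0.6, 1.0, 0.0]
opening: 94.3
```

```bash
cat >> h.py <<'E'
from scipy.spatial.transform import Rotation as Ro
def pose(n=1):
    s=sensors.state(); q=s['orientation']; M=Ro.from_quat(np.r_[q[1:],q[0]]).as_matrix()
    return s['eef_pos'],M,s
def rep():
    p,M,s=pose(); print('t',round(s['time_s'],2),'tcp',p.round(1),'yaw of jaw y',np.degrees(np.arctan2(M[1,1],M[0,1])).round(2),'xaxis',M[:,0].round(3),'F',s['force'].round(1),'open',round(s['opening'],1),'q',s['q'].round(2))
E
python3 - <<'E'
from m import *
rep()
w=cam('wrist'); save(w,'pics/w1.png'); np.savez('w1.npz',**w); rep()
for z in ((77,88),(60,70)):
  for o in region(w,*z,(300,650,-450,-150)): print(z,*o)
E
```

```text
t 2.15 tcp [ 486.6 -308.6  205.1] yaw of jaw y -88.42 xaxis [-0.001  0.    -1.   ] F [0.6 1.  0. ] open 94.3 q [-0.72  0.21  1.54 -0.    1.39  0.83]
t 2.2 tcp [ 486.7 -308.6  205.2] yaw of jaw y -88.43 xaxis [-0.  0. -1.] F [-0.4 -0.9  0.5] open 93.9 q [-0.72  0.21  1.54  0.    1.39  0.83]
(77, 88) 5966 [254. 182.] [ 482.7 -307.2] [129.8  52.1] 1.0 82.3
(60, 70) 588 [253. 113.] [ 557.1 -304.2] [18.2 31.4] 1.6 66.4
(60, 70) 278 [254. 248.] [ 404.1 -310. ] [12.5 31.8] 2.3 66.2
```

View pics/w1.png

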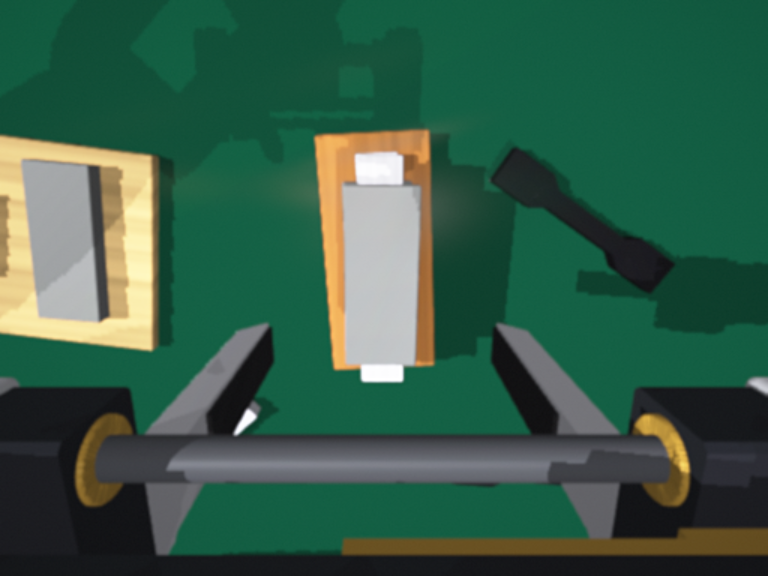

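Wrist picture: the grey top plate spans about (343,185) to (418,365), and the bare specimen ends show at (380,167) and (382,373). The black dumbbell is well clear at (580,220). The choice is confirmed, so I descend.

Emit:
jog_arm([
  [[1, 0.03, 0, 0.002, -0.6], [1, 0.03, 0, 0, 0], [1, 0.03, 0, 0, 0], [1, 0.03, 0, 0, 0], [1, 0.014, 0, 0, 0], [1, 0.007, 0, 0, 0], [1, 0.006, 0, 0, 0], [1, 0, 0, 0, 0], [1, 0, 0, 0, 0]],
])

```text
time_s: 3.1
eef_pos: [485.7, -309.5, 59.7]
orientation: [0.014, 0.708, 0.012, -0.706]
force: [0.5, 0.6, 0.2]
opening: 93.9
```

Run:
```python
from m import *
rep()
w=cam('side'); save(w,'pics/s2.png'); rep()
w=cam('wrist'); save(w,'pics/w2.png'); rep()
for z in ((77,88),(60,70)):
  for o in region(w,*z,(300,650,-450,-150)): print(z,*o)
```

```text
t 3.1 tcp [ 485.7 -309.5   59.7] yaw of jaw y -87.89 xaxis [ 0.002 -0.002 -1.   ] F [0.5 0.6 0.2] open 93.9 q [-0.72  0.37  1.67 -0.    1.11  0.82]
t 3.15 tcp [ 485.7 -309.5   59.8] yaw of jaw y -87.89 xaxis [ 0.002 -0.002 -1.   ] F [0.  0.2 0.1] open 94.1 q [-0.72  0.37  1.67  0.    1.11  0.82]
t 3.2 tcp [ 485.6 -309.5   59.8] yaw of jaw y -87.9 xaxis [ 0.002 -0.002 -1.   ] F [-0.1 -0.7  0.1] open 93.6 q [-0.72  0.37  1.67 -0.    1.11  0.82]
(77, 88) 14596 [252. 208.] [ 500.7 -306.9] [94.  52.2] 1.0 82.3
(77, 88) 316 [167. 236.] [ 485.7 -259.7] [21.1  9.4] 35.4 82.8
(77, 88) 326 [343. 236.] [ 489.6 -357.8] [ 9.7 21.1] 57.5 82.7
(77, 88) 1584 [250. 331.] [ 425.4 -308.4] [16.5 51.9] 0.9 82.3
(60, 70) 2016 [251. 112.] [ 557.1 -304.2] [19.3 32.1] 2.0 66.4
(60, 70) 181 [176. 226.] [ 485.5 -260. ] [20.4  8.7] 34.2 65.7
(60, 70) 166 [332. 227.] [ 488.4 -357.1] [ 7.6 20.2] 66.1 65.8
(60, 70) 359 [251. 345.] [ 401.  -309.9] [ 7.5 31.5] 2.0 66.2
```

View pics/w2.png

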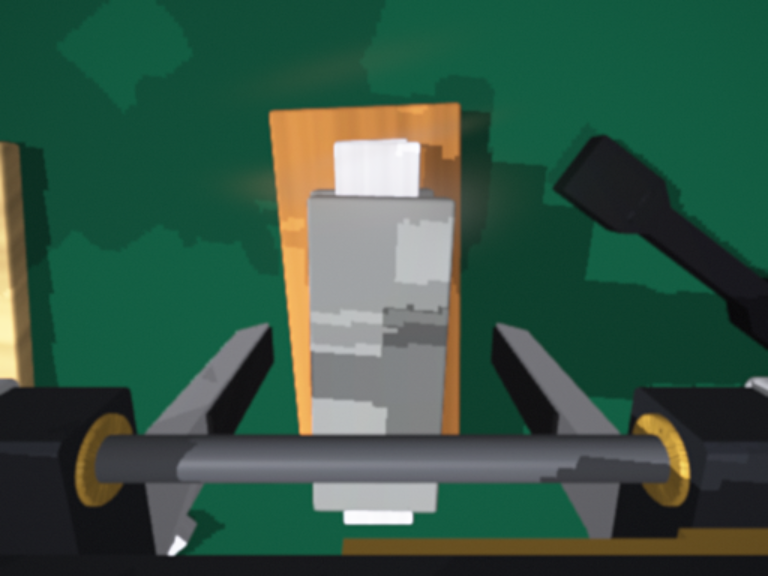

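Emit:
jog_arm([
  [[1, 0.001, -0.0015, 0.003, 1.1], [0.3, 0, 0, 0, 0], [0.3, 0, 0, 0, 0], [0.3, 0, 0, 0, 0], [0.3, 0, 0, 0, 0], [-1, 0, 0, 0, 0], [-1, 0, 0, 0, 0], [-1, 0, 0, 0, 0], [-1, 0, 0, 0, 0], [-1, 0, 0, 0, 0]],
], newtons=20)

```text
time_s: 4.2
eef_pos: [481.8, -307.5, 57.5]
orientation: [0.006, 0.707, 0.006, -0.707]
force: [0.2, -0.1, 0.6]
opening: 51.8
```

Run:
```python
from m import *
rep()
w=cam('wrist'); save(w,'pics/w3.png'); rep()
for z in ((77,88),(60,70)):
  for o in region(w,*z,(300,650,-450,-150),150): print(z,*o)
```

```text
t 4.2 tcp [ 481.8 -307.5   57.5] yaw of jaw y -89.0 xaxis [ 0. -0. -1.] F [ 0.2 -0.1  0.6] open 51.8 q [-0.72  0.36  1.68 -0.    1.1   0.83]
t 4.25 tcp [ 481.8 -307.4   57.4] yaw of jaw y -89.0 xaxis [ 0. -0. -1.] F [ 0.5 -0.6  0.1] open 52.1 q [-0.72  0.36  1.68 -0.    1.1   0.83]
(77, 88) 15963 [255. 206.] [ 499.7 -306.4] [96.  75.4] 1.0 82.3
(77, 88) 1416 [255. 330.] [ 424.2 -307.8] [13.9 51.4] 1.0 82.3
(60, 70) 2104 [253. 105.] [ 557.3 -304.2] [19.3 32.2] 1.2 66.4
(60, 70) 371 [257. 342.] [ 400.7 -310. ] [ 7.7 31.8] 1.7 66.3
```

View pics/w3.png

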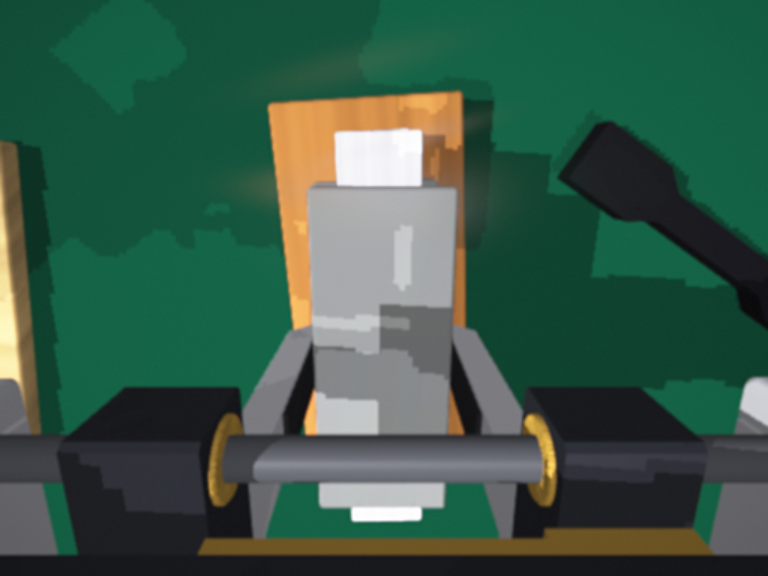

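Grip is good (52 mm opening), but the fingertips reach about 8 mm below the plate and would straddle the pile plate. I will re-grip higher, with the tips about 3 mm above the plate's underside.

Emit:
jog_arm([
  [[0.25, 0, 0, 0, 0], [0.25, 0, 0, 0, 0], [0.25, -0.011, 0, 0, 0], [0.25, 0, 0, 0, 0], [-1, 0, 0, 0, 0], [-1, 0, 0, 0, 0], [-1, 0, 0, 0, 0], [-1, 0, 0, 0, 0], [-1, 0, 0, 0, 0]],
], newtons=25)

```text
time_s: 5.15
eef_pos: [482.2, -307.6, 69.1]
orientation: [0.006, 0.707, 0.006, -0.707]
force: [-1.4, 1.4, 4.7]
opening: 51.9
```

Run:
```python
from m import *
rep()
w=dict(np.load('w1.npz'))
for z in ((24,32),):
  for o in region(w,*z,(300,650,-150,150),150): print(z,*o)
w=cam('wrist'); save(w,'pics/w4.png')
for z in ((77,88),(60,70)):
  for o in region(w,*z,(300,650,-450,-150),150): print(z,*o)
c=cam('side'); im=cv2.cvtColor(c['frame'],cv2.COLOR_RGB2BGR)[180:280,220:360]; cv2.imwrite('pics/s4.png',cv2.resize(im,None,fx=5,fy=5))
```

```text
t 5.15 tcp [ 482.2 -307.6   69.1] yaw of jaw y -89.0 xaxis [ 0.001 -0.001 -1.   ] F [-1.4  1.4  4.7] open 51.9 q [-0.72  0.35  1.67  0.    1.13  0.83]
(24, 32) 4745 [ 42. 160.] [491.3 -48.4] [ 54.4 129.8] 86.6 28.5
(77, 88) 14878 [254. 205.] [ 496.2 -306.7] [103.   75.6] 1.1 82.3
(77, 88) 310 [254. 324.] [ 419.9 -308.1] [ 4.3 50.8] 1.0 82.3
(60, 70) 1855 [252. 106.] [ 557.2 -304.3] [19.6 32. ] 1.9 66.4
(60, 70) 400 [256. 330.] [ 401.6 -309.8] [ 9.2 31.3] 2.3 66.3
```

View pics/s4.png

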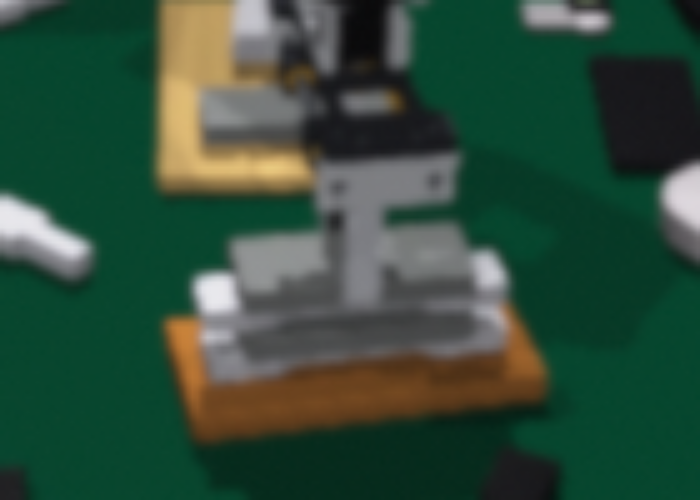

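Emit:
jog_arm([
  [[-1, -0.004, 0, 0, 0], [-1, -0.006, 0, 0, 0], [-1, -0.02, 0, 0, 0], [-1, -0.03, 0, 0, 0], [-1, -0.01, 0, 0, 0], [-1, 0, 0, 0, 0]],
])

```text
time_s: 5.85
eef_pos: [482.9, -308.4, 140.3]
orientation: [0.007, 0.708, 0.005, -0.706]
force: [0.2, -0.7, -2.3]
opening: 52.0
```

Run:
```python
from m import *
rep()
w=cam('wrist'); save(w,'pics/w5.png')
for z in ((146,158),(60,70)):
  for o in region(w,*z,(300,650,-450,-150),150): print(z,*o)
```

```text
t 5.85 tcp [ 482.9 -308.4  140.3] yaw of jaw y -89.0 xaxis [ 0.003 -0.003 -1.   ] F [ 0.2 -0.7 -2.3] open 52.0 q [-0.72  0.26  1.62 -0.    1.26  0.83]
(146, 158) 14832 [254. 205.] [ 496.9 -307.3] [102.9  75.6] 1.0 153.5
(146, 158) 311 [255. 324.] [ 420.5 -308.9] [ 4.4 50.9] 0.2 153.3
(60, 70) 1042 [252. 110.] [ 556.4 -304.2] [20.9 32.3] 1.0 66.3
```

View pics/w5.png

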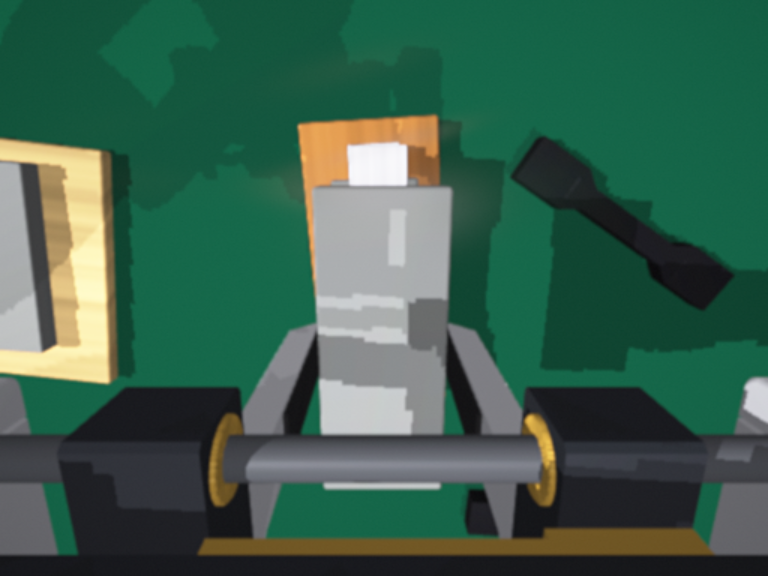

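The spacer is held level at (382,330) and the specimen stayed on the stack, its end still at (378,165). Moving to the pile.

Emit:
jog_arm([
  [[-1, 0, -0.0432, -0.0021, 0.8], [-1, 0, -0.0432, -0.0021, 0.8], [-1, 0, -0.0432, -0.0021, 0.8], [-1, 0, -0.0432, -0.0021, 0.8], [-1, 0, -0.0432, -0.0021, 0.8], [-1, 0, -0.0432, -0.0021, 0.8], [-1, 0, 0, 0, 0], [-1, 0, 0, 0, 0]],
])

```text
time_s: 6.7
eef_pos: [497.5, -47.4, 136.7]
orientation: [0.023, -0.706, 0.022, 0.708]
force: [0.4, 0.2, -1.6]
opening: 51.7
```

Run:
```python
from m import *
rep()
w=cam('wrist'); save(w,'pics/w6.png'); rep()
for z in ((146,160),(24,32)):
  for o in region(w,*z,(300,650,-150,150),150): print(z,*o)
for n in ('scene','side'):
  c=cam(n)
  for z in ((146,160),(24,32)):
    for o in region(c,*z,(300,650,-150,150),50): print(n,z,*o)
```

```text
t 6.7 tcp [497.5 -47.4 136.7] yaw of jaw y -93.64 xaxis [-0.003  0.    -1.   ] F [ 0.4  0.2 -1.6] open 51.7 q [-0.27  0.12  1.79 -0.    1.23  1.37]
t 6.75 tcp [497.9 -48.4 137. ] yaw of jaw y -93.75 xaxis [-0.003  0.    -1.   ] F [-0.1 -0.5 -1.7] open 51.8 q [-0.27  0.12  1.79 -0.    1.23  1.37]
(146, 160) 14997 [254. 206.] [511.6 -47.7] [ 75.3 102.9] 86.3 149.9
(146, 160) 312 [254. 324.] [435.9 -42.9] [50.8  4.8] 86.8 150.2
(24, 32) 224 [160. 175.] [515.5  47.3] [98.9 49.5] 34.7 28.3
scene (146, 160) 517 [230. 189.] [508.2 -49. ] [ 75.  125.5] 76.5 148.6
scene (24, 32) 541 [235. 220.] [496.9 -50.1] [ 53.  133.8] 86.1 26.5
scene (24, 32) 87 [272. 240.] [524.8  78.7] [50.6 95.3] 35.3 27.7
side (146, 160) 311 [282. 168.] [501.5 -54.5] [ 73.9 129.6] 85.3 150.9
side (24, 32) 346 [279. 201.] [494.  -52.7] [ 59.8 129.4] 86.4 28.7
```

View pics/w6.png

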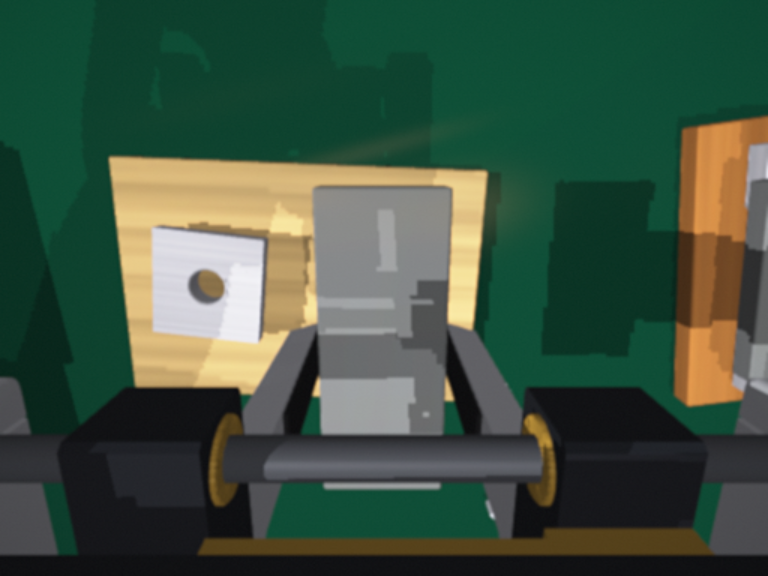

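Emit:
jog_arm([
  [[-1, 0.02, 0.0008, 0.0068, 0], [-1, 0.03, 0, 0, 0], [-1, 0.025, 0, 0, 0], [-1, 0.012, 0, 0, 0], [-1, 0, 0, 0, 0], [-1, 0, 0, 0, 0]],
])

```text
time_s: 7.45
eef_pos: [492.7, -49.7, 52.0]
orientation: [-0.024, 0.707, -0.024, -0.706]
force: [0.8, 0.1, -2.8]
opening: 51.7
```

Run:
```python
from m import *
rep()
w=cam('wrist'); save(w,'pics/w7.png'); rep()
zt=pose()[0][2]+13
for o in region(w,zt-4,zt+6,(300,650,-150,150),150): print('w',*o)
ims=[]
for n,(x0,y0) in (('scene',(180,150)),('side',(220,150))):
  c=cam(n); np.savez(n+'7.npz',**c)
  for o in region(c,zt-4,zt+6,(300,650,-150,150),50): print(n,*o)
  im=cv2.cvtColor(c['frame'],cv2.COLOR_RGB2BGR)[y0:y0+100,x0:x0+110]; ims.append(cv2.resize(im,None,fx=3.6,fy=3.6,interpolation=cv2.INTER_CUBIC))
cv2.imwrite('pics/c7.png',np.hstack(ims))
```

```text
t 7.45 tcp [492.7 -49.7  52. ] yaw of jaw y -93.86 xaxis [ 0.001 -0.    -1.   ] F [ 0.8  0.1 -2.8] open 51.7 q [-0.28  0.23  1.87 -0.    1.04  1.36]
t 7.5 tcp [493.3 -49.7  52.6] yaw of jaw y -93.84 xaxis [ 0.002 -0.001 -1.   ] F [ 1.   0.2 -2.8] open 51.3 q [-0.28  0.23  1.87 -0.    1.04  1.36]
w 14823 [254. 205.] [506.7 -50. ] [ 75.5 103.1] 85.8 65.2
w 311 [255. 323.] [430.6 -44.9] [50.6  4.5] 85.3 65.2
scene 456 [230. 213.] [504.9 -51.9] [ 76.2 123.5] 74.5 64.1
side 316 [280. 191.] [496.8 -57. ] [ 73.2 130.1] 79.7 66.3
```

View pics/c7.png

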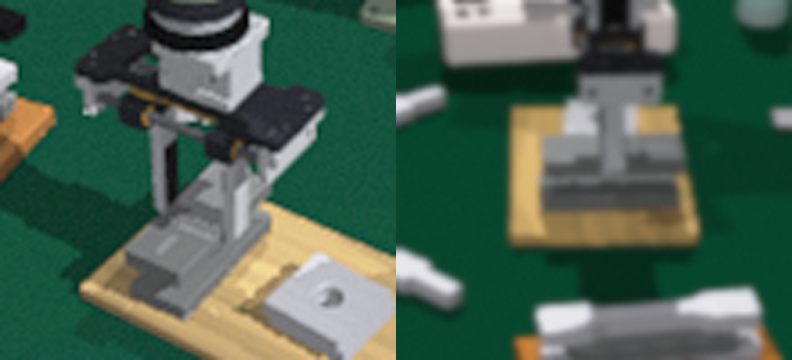

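View pics/w7.png

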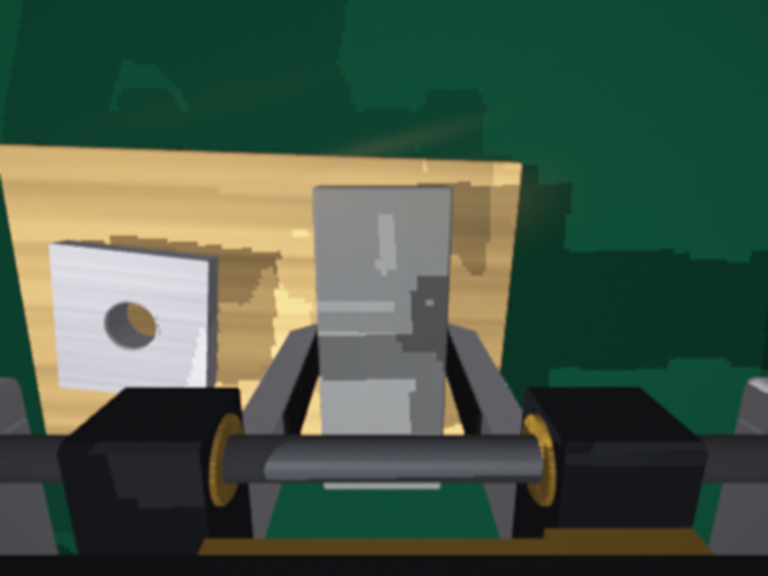

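Emit:
jog_arm([
  [[-1, 0, -0.0007, 0.002, -0.3], [-1, 0.006, 0, 0, 0], [-1, 0.006, 0, 0, 0], [-1, 0, 0, 0, 0], [-1, 0, 0, 0, 0]],
])

```text
time_s: 8.1
eef_pos: [489.6, -47.8, 39.0]
orientation: [0.022, -0.706, 0.021, 0.707]
force: [-0.4, -0.1, -2.6]
opening: 51.6
```

Run:
```python
from m import *
rep()
w=cam('wrist'); rep()
zt=pose()[0][2]+13
for o in region(w,zt-4,zt+6,(300,650,-150,150),150): print('w',*o)
ims=[]
for n,(x0,y0) in (('scene',(195,185)),('side',(245,180))):
  c=cam(n); np.savez(n+'8.npz',**c)
  im=cv2.cvtColor(c['frame'],cv2.COLOR_RGB2BGR)[y0:y0+60,x0:x0+66]; ims.append(cv2.resize(im,None,fx=6,fy=6,interpolation=cv2.INTER_CUBIC))
cv2.imwrite('pics/c8.png',np.hstack(ims))
```

```text
t 8.1 tcp [489.6 -47.8  39. ] yaw of jaw y -93.5 xaxis [-0.001  0.    -1.   ] F [-0.4 -0.1 -2.6] open 51.6 q [-0.27  0.24  1.88  0.    1.02  1.36]
t 8.15 tcp [490.  -48.   39.2] yaw of jaw y -93.5 xaxis [-0.  0. -1.] F [-0.  -0.4 -2. ] open 51.3 q [-0.27  0.24  1.88 -0.    1.02  1.36]
w 14844 [255. 205.] [503.7 -48.2] [ 75.4 102.9] 86.5 52.1
w 312 [254. 324.] [427.6 -43.6] [50.8  4.4] 86.8 52.3
```

View pics/c8.png

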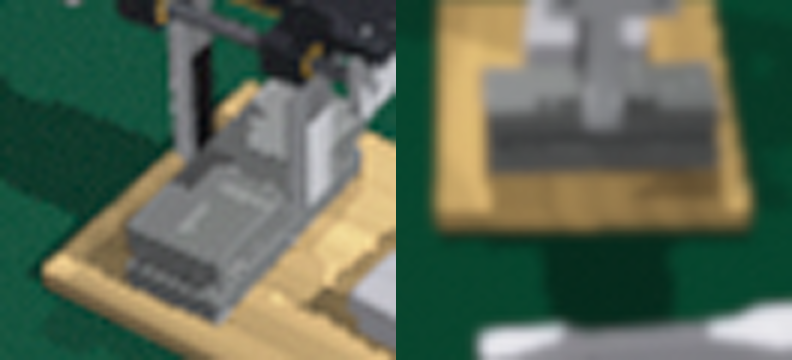

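Emit:
jog_arm([
  [[-1, 0.002, 0.0007, -0.001, 0], [-1, 0.002, 0, 0, 0], [-1, 0.001, 0, 0, 0], [-1, 0, 0, 0, 0], [-1, 0, 0, 0, 0]],
])

```text
time_s: 8.75
eef_pos: [491.0, -48.8, 34.4]
orientation: [0.022, -0.707, 0.022, 0.707]
force: [1.0, -0.4, -1.6]
opening: 52.1
```

Run:
```python
from m import *
rep()
w=cam('wrist'); rep()
zt=pose()[0][2]+13
for o in region(w,zt-4,zt+6,(300,650,-150,150),150): print('w',*o)
```

```text
t 8.75 tcp [491.  -48.8  34.4] yaw of jaw y -93.5 xaxis [-0.  0. -1.] F [ 1.  -0.4 -1.6] open 52.1 q [-0.27  0.25  1.88 -0.    1.01  1.36]
t 8.8 tcp [491.  -48.8  34.5] yaw of jaw y -93.5 xaxis [-0. -0. -1.] F [-0.  -0.2 -1.9] open 52.0 q [-0.27  0.25  1.88 -0.    1.01  1.36]
w 14818 [255. 205.] [505. -49.] [ 75.2 103.3] 85.8 47.6
w 311 [255. 324.] [428.8 -44.4] [50.9  4.4] 86.7 47.6
```

Emit:
jog_arm([
  [[-1, 0.001, 0, 0, 0], [-1, 0.001, 0, 0, 0], [-1, 0.001, 0, 0, 0], [-1, 0, 0, 0, 0], [-1, 0, 0, 0, 0]],
])

```text
time_s: 9.3
eef_pos: [491.0, -48.8, 31.4]
orientation: [0.022, -0.707, 0.022, 0.707]
force: [0.9, -0.0, -2.1]
opening: 51.9
```

Emit:
jog_arm([
  [[-1, 0.0005, 0, 0, 0], [-1, 0, 0, 0, 0], [-1, 0, 0, 0, 0]],
])

```text
time_s: 9.6
eef_pos: [491.1, -48.8, 31.2]
orientation: [-0.022, 0.707, -0.022, -0.707]
force: [-0.7, 0.8, 0.6]
opening: 51.7
```

Contact: the vertical force went from -2 N to +0.6 N. Releasing and rising.

Emit:
jog_arm([
  [[0.2, 0, 0, 0, 0], [0.25, 0, 0, 0, 0], [0.3, 0, 0, 0, 0], [0.3, 0, 0, 0, 0], [0.3, -0.01, 0, 0, 0], [0.3, -0.02, 0, 0, 0], [0.6, -0.05, 0, 0, 0], [1, -0.05, 0, 0, 0], [1, -0.04, 0, 0, 0], [1, 0, 0, 0, 0]],
])

```text
time_s: 10.6
eef_pos: [496.0, -50.1, 209.2]
orientation: [-0.02, 0.712, -0.023, -0.701]
force: [0.2, 0.1, 0.1]
opening: 89.7
```

Run:
```python
from m import *
rep()
w=cam('wrist'); save(w,'pics/w9.png'); rep()
for z in ((40,49),(24,32)):
  for o in region(w,*z,(300,650,-150,150),150): print('w',*o)
for n in ('scene','side'):
  c=cam(n)
  for o in region(c,40,49,(300,650,-150,150),150): print(n,*o)
  if n=='side': cv2.imwrite('pics/c9.png',cv2.resize(cv2.cvtColor(c['frame'],cv2.COLOR_RGB2BGR)[180:240,235:325],None,fx=6,fy=6,interpolation=cv2.INTER_CUBIC))
```

```text
t 10.6 tcp [496.  -50.1 209.2] yaw of jaw y -93.5 xaxis [ 0.015 -0.004 -1.   ] F [0.2 0.1 0.1] open 89.7 q [-0.27  0.03  1.73  0.    1.37  1.36]
t 10.65 tcp [493.8 -49.5 205.6] yaw of jaw y -93.49 xaxis [ 0.009 -0.003 -1.   ] F [-0.3 -0.7 -1.2] open 92.6 q [-0.27  0.03  1.74 -0.    1.36  1.36]
w 4665 [253. 177.] [491.6 -48.1] [ 52.  128.9] 86.6 44.3
scene 539 [235. 216.] [495.9 -49.6] [ 52.8 130.9] 86.2 42.4
side 339 [279. 197.] [494.6 -51.5] [ 61.1 129.3] 87.1 44.8
```

View pics/w9.png

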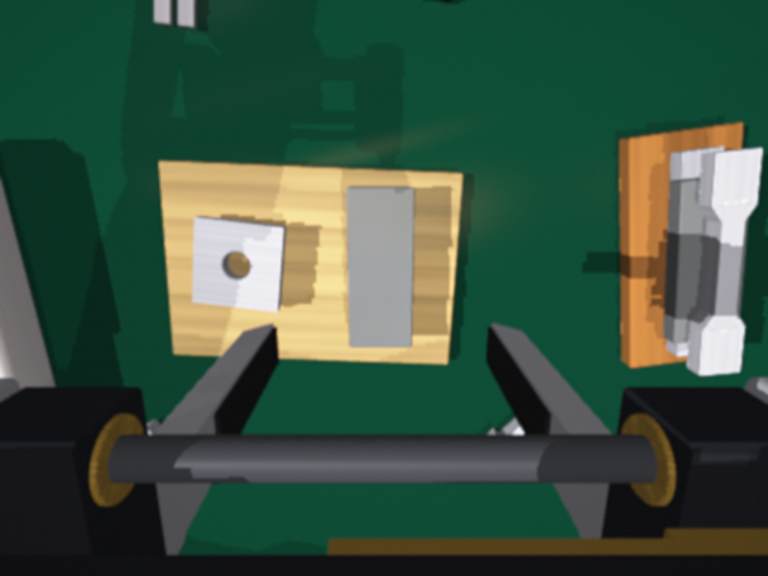

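View pics/c9.png

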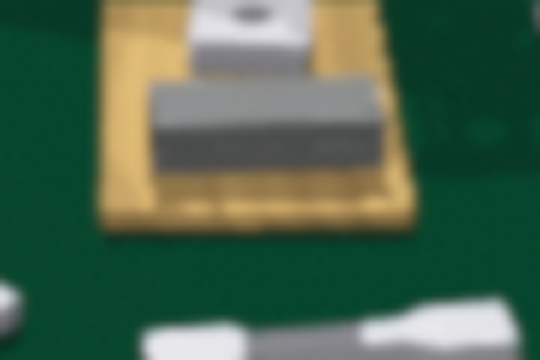

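The spacer lies on the pile, about 1 mm off and aligned in yaw, with the two outlines coinciding. Back to the stack for the now bare specimen.

Emit:
jog_arm([
  [[1, 0, 0, 0, -5.5], [1, 0, 0.043, 0.0031, 0], [1, 0, 0.043, 0.0031, 0], [1, 0, 0.043, 0.0031, 0], [1, 0, 0.043, 0.0031, 0], [1, 0, 0.043, 0.0031, 0], [1, 0, 0.043, 0.0031, 0], [1, 0, 0, 0, 0], [1, 0, 0, 0, 0], [1, 0, 0, 0, 0]],
])

```text
time_s: 11.75
eef_pos: [480.7, -305.5, 199.2]
orientation: [-0.012, -0.706, -0.014, 0.708]
force: [0.7, -0.0, -0.1]
opening: 94.1
```

Run:
```python
from m import *
rep()
w=cam('wrist'); save(w,'pics/w10.png'); rep()
for o in region(w,60,72,(300,650,-450,-150),150): print('w',*o)
```

```text
t 11.75 tcp [ 480.7 -305.5  199.2] yaw of jaw y -87.96 xaxis [-0.003  0.003 -1.   ] F [ 0.7 -0.  -0.1] open 94.1 q [-0.72  0.2   1.56  0.    1.38  0.82]
t 11.8 tcp [ 481.  -305.4  199.8] yaw of jaw y -87.92 xaxis [-0.002  0.002 -1.   ] F [ 0.8 -0.4  0.2] open 94.0 q [-0.72  0.2   1.56  0.    1.38  0.82]
w 3530 [257. 171.] [ 482.  -307.2] [169.6  31.9] 2.0 66.3
```

View pics/w10.png

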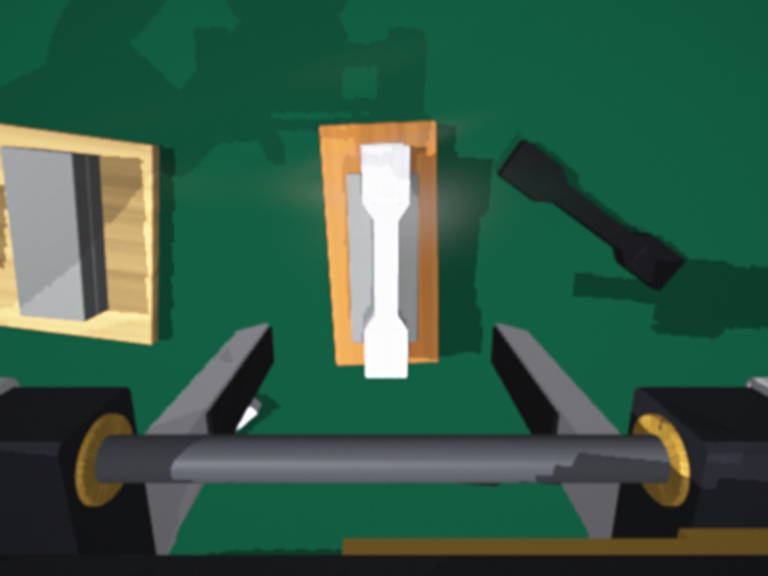

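The bare specimen is at (386,260) in the wrist picture, lying on the lower plate: centre (482,-307.2), yaw 2°. Descending.

Emit:
jog_arm([
  [[1, 0.03, 0.0022, 0, 0], [1, 0.03, 0, 0, 0], [1, 0.03, 0, 0, 0], [1, 0.02, 0, 0, 0], [1, 0.015, 0, 0, 0], [1, 0.01, 0, 0, 0], [1, 0, 0, 0, 0], [1, 0, 0, 0, 0]],
])

```text
time_s: 12.6
eef_pos: [482.2, -309.7, 66.8]
orientation: [0.013, 0.707, 0.012, -0.707]
force: [0.1, 0.5, 0.2]
opening: 94.0
```

Run:
```python
from m import *
w=cam('wrist'); save(w,'pics/w11.png'); rep()
for o in region(w,60,72,(300,650,-450,-150),150): print('w',*o)
```

```text
t 12.65 tcp [ 482.4 -310.    67.2] yaw of jaw y -87.98 xaxis [ 0.002 -0.002 -1.   ] F [ 0.2  0.3 -0.4] open 94.1 q [-0.72  0.35  1.67  0.    1.12  0.81]
w 7385 [251. 173.] [ 501.  -306.2] [132.  32.] 2.0 66.3
w 716 [252. 329.] [ 404.1 -310. ] [15.2 31.7] 1.2 66.3
```

Emit:
jog_arm([
  [[1, 0.005, -0.0024, 0.0008, 0], [1, 0.005, 0, 0, 0], [1, 0.002, 0, 0, 0], [0, 0, 0, 0, 0], [0, 0, 0, 0, 0], [-0.4, 0, 0, 0, 0], [-0.4, 0, 0, 0, 0], [-0.4, 0, 0, 0, 0], [-0.4, 0, 0, 0, 0]],
], newtons=25)

```text
time_s: 13.55
eef_pos: [480.7, -307.2, 54.1]
orientation: [0.012, 0.707, 0.012, -0.707]
force: [-0.4, 0.0, 0.4]
opening: 49.4
```

Run:
```python
from m import *
w=cam('wrist'); save(w,'pics/w12.png'); rep()
for o in region(w,60,72,(300,650,-450,-150),150): print('w',*o)
```

```text
t 13.6 tcp [ 480.7 -307.2   54. ] yaw of jaw y -88.0 xaxis [ 0. -0. -1.] F [-0.8 -1.1 -0.1] open 45.5 q [-0.72  0.36  1.68 -0.    1.1   0.82]
w 8047 [255. 168.] [ 503.2 -306.2] [127.   32.2] 2.0 66.4
w 216 [207. 227.] [ 481.8 -279.5] [21.   9.1] 36.5 66.2
w 216 [302. 228.] [ 483.3 -333.3] [ 9.  21.3] 58.9 66.4
w 1330 [256. 335.] [ 407.8 -309.7] [23.7 31.8] 2.6 66.3
```

View pics/w12.png

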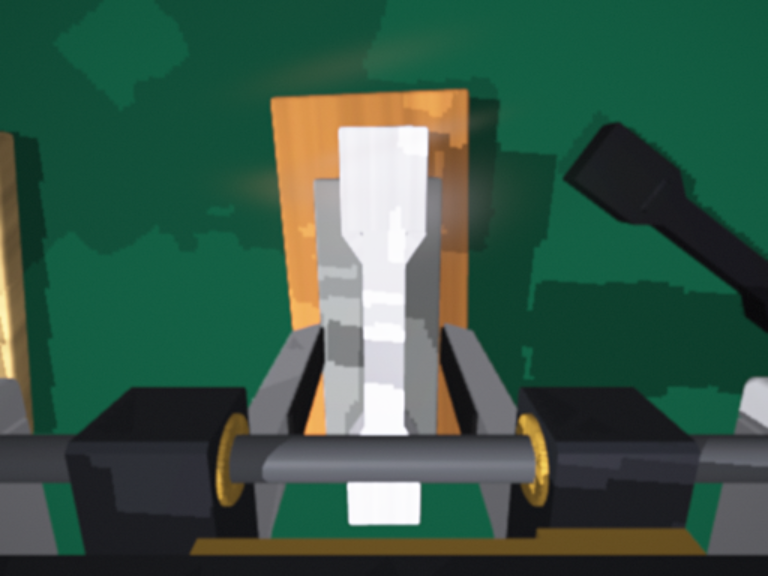

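The fingers are centred on the waist and above the lower plate. Closing.

Emit:
jog_arm([
  [[-0.4, 0, 0, 0, 0], [-1, 0, 0, 0, 0], [-1, 0, 0, 0, 0], [-1, 0, 0, 0, 0], [-1, 0, 0, 0, 0], [-1, 0, 0, 0, 0], [-1, 0, 0, 0, 0], [-1, 0, 0, 0, 0], [-1, 0, 0, 0, 0]],
], newtons=25)

```text
time_s: 14.5
eef_pos: [480.7, -307.2, 54.0]
orientation: [0.012, 0.707, 0.012, -0.707]
force: [-1.1, 0.0, -0.7]
opening: 16.0
```

Emit:
jog_arm([
  [[-1, -0.003, 0, 0, 0], [-1, -0.005, 0, 0, 0], [-1, -0.02, 0, 0, 0], [-1, -0.04, 0, 0, 0], [-1, -0.03, 0, 0, 0], [-1, -0.01, 0, 0, 0], [-1, 0, 0, 0, 0], [-1, 0, 0, 0, 0]],
])

```text
time_s: 15.3
eef_pos: [479.7, -306.3, 160.4]
orientation: [-0.012, -0.706, -0.013, 0.708]
force: [0.5, 0.7, -1.3]
opening: 15.9
```

Run:
```python
from m import *
w=cam('wrist'); save(w,'pics/w13.png'); rep()
zt=pose()[0][2]+12
for o in region(w,zt-5,zt+6,(300,650,-450,-150),150): print('w',*o)
for o in region(w,44,56,(300,650,-450,-150),150): print('w low',*o)
for n in ('scene','side'):
  c=cam(n)
  for o in region(c,71,79,(400,660,250,450),150): print(n,*o)
```

```text
t 15.35 tcp [ 479.4 -306.   159.7] yaw of jaw y -88.0 xaxis [-0.003  0.003 -1.   ] F [-1.  -0.5 -1.7] open 16.0 q [-0.72  0.24  1.6  -0.    1.31  0.82]
w 8297 [254. 169.] [ 503.9 -304.8] [123.7  39.6] 2.0 172.7
w 1327 [255. 336.] [ 407.2 -308.2] [23.7 31.9] 2.7 172.9
w low 573 [234. 191.] [ 475.7 -285.4] [60.5 11.7] 2.7 50.3
w low 597 [275. 192.] [ 476.5 -325.4] [59.6 12.6] 2.6 50.3
scene 3449 [376. 270.] [529.4 351.6] [161.5 159.6] 0.3 73.8
side 338 [265. 142.] [497.5 348.1] [172.1 112.2] 84.0 75.7
```

View pics/w13.png

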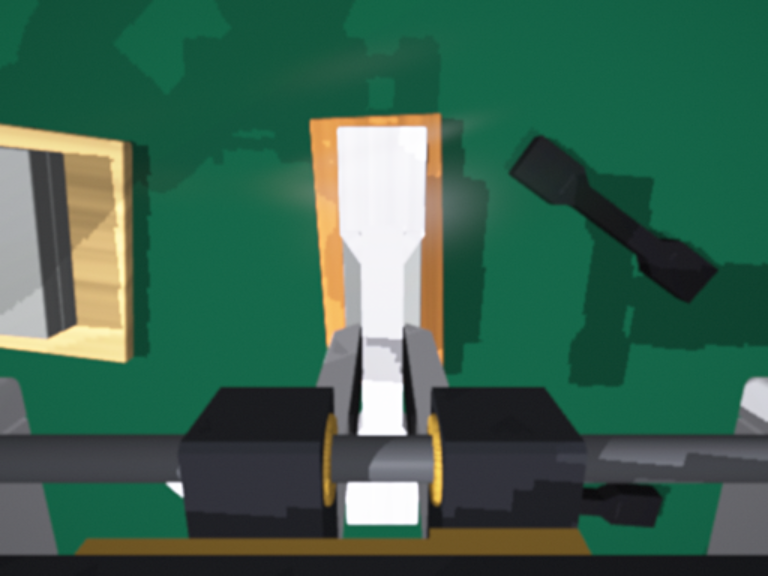

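Specimen held level (173 mm at both ends) and the lower plate stayed in place. Now carrying it to the balance.

Emit:
jog_arm([
  [[-1, 0, 0, 0, 1.7], [-1, 0, -0.02, -0.0015, 0], [-1, 0, -0.04, -0.003, 0], [-1, 0, -0.04, -0.003, 0], [-1, 0, -0.04, -0.003, 0], [-1, 0, -0.04, -0.003, 0], [-1, 0, -0.04, -0.003, 0], [-1, 0, -0.04, -0.003, 0], [-1, 0, -0.04, -0.003, 0], [-1, 0, -0.04, -0.003, 0], [-1, 0, -0.04, -0.003, 0], [-1, 0, -0.04, -0.003, 0]],
])

```text
time_s: 16.65
eef_pos: [508.8, 115.7, 161.7]
orientation: [-0.002, -0.707, -0.002, 0.707]
force: [1.0, -0.6, -1.1]
opening: 15.9
```

Emit:
jog_arm([
  [[-1, 0, -0.04, -0.003, 0], [-1, 0, -0.04, -0.003, 0], [-1, 0, -0.04, -0.003, 0], [-1, 0, -0.04, -0.003, 0], [-1, 0, -0.04, -0.003, 0], [-1, 0, -0.02, -0.0015, 0], [-1, 0, 0, 0, 0], [-1, 0, 0, 0, 0], [-1, 0, 0, 0, 0]],
])

```text
time_s: 17.55
eef_pos: [524.7, 332.2, 161.6]
orientation: [-0.002, -0.707, -0.001, 0.707]
force: [0.0, -0.8, -1.5]
opening: 15.7
```

Run:
```python
from m import *
rep()
w=cam('wrist'); save(w,'pics/w14.png'); np.savez('w14.npz',**w); rep()
zt=pose()[0][2]+12
for o in region(w,zt-5,zt+6,(300,750,150,550),150): print('w',*o)
for o in region(w,70,80,(300,750,150,550),150): print('w pan',*o)
```

```text
t 17.55 tcp [524.7 332.2 161.6] yaw of jaw y -89.74 xaxis [-0.001 -0.001 -1.   ] F [ 0.  -0.8 -1.5] open 15.7 q [ 0.43  0.34  1.47 -0.    1.34  1.99]
t 17.6 tcp [524.9 332.  161.7] yaw of jaw y -89.77 xaxis [-0.001 -0.001 -1.   ] F [-0.2 -0.5 -1.5] open 15.7 q [ 0.42  0.34  1.47 -0.    1.34  1.99]
w 8293 [254. 169.] [548.8 333. ] [ 39.4 123.7] 89.8 173.9
w 1323 [255. 336.] [452.1 332.7] [23.9 31.9] 1.4 174.0
w pan 12842 [187. 177.] [530.8 390. ] [147.   88.4] 0.8 75.4
w pan 5801 [298. 174.] [531.6 297. ] [146.8  46.3] 0.1 75.3
```

View pics/w14.png

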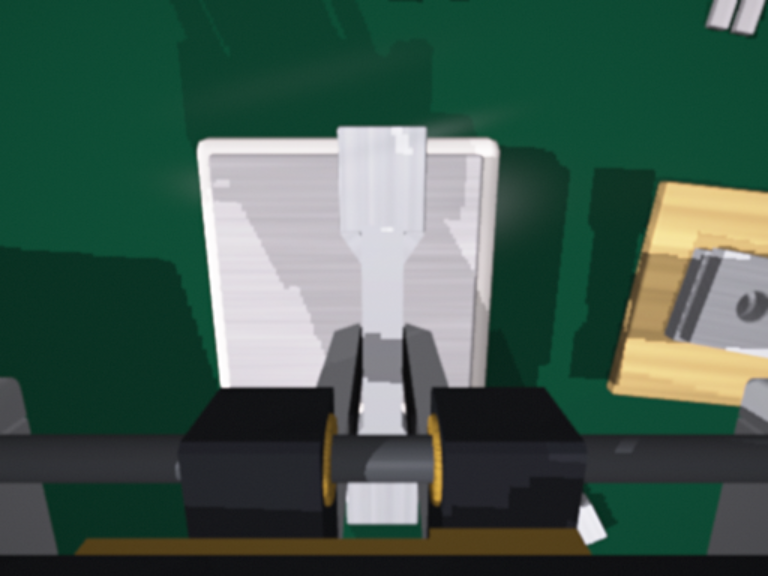

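The pan in the wrist picture has its far edge near row 152 and its sides at columns 208 and 480. Pan centre is (524.3, 354.0), the specimen centre is now (525.4, 332.9), and yaw matches.

Emit:
jog_arm([
  [[-1, 0, -0.0211, 0.001, 0], [-1, 0.015, 0, 0, 0], [-1, 0.02, 0, 0, 0], [-1, 0.02, 0, 0, 0], [-1, 0.01, 0, 0, 0], [-1, 0.005, 0, 0, 0], [-1, 0, 0, 0, 0], [-1, 0, 0, 0, 0]],
])

```text
time_s: 18.4
eef_pos: [524.9, 354.2, 92.8]
orientation: [0.002, 0.708, 0.002, -0.707]
force: [-0.3, 0.1, -1.7]
opening: 15.6
```

Run:
```python
from m import *
w=cam('wrist'); save(w,'pics/w15.png'); rep()
zt=pose()[0][2]+12
for o in region(w,zt-4,zt+6,(300,750,150,550),150): print('w',*o)
for o in region(w,70,80,(300,750,150,550),150): print('w pan',*o)
```

```text
t 18.45 tcp [525.1 354.5  93.1] yaw of jaw y -89.71 xaxis [ 0.002  0.001 -1.   ] F [-0.4  0.3 -1.8] open 15.6 q [ 0.46  0.43  1.49 -0.    1.22  2.02]
w 8276 [254. 169.] [549.1 355.1] [123.8  39.6] 0.7 105.2
w 1325 [255. 336.] [452.2 354.5] [23.6 31.8] 0.8 105.0
w pan 13968 [184. 175.] [549.  399.5] [110.4  69.8] 0.6 75.4
w pan 14367 [326. 175.] [549.2 309.8] [111.   71.6] 0.0 75.3
```

Emit:
jog_arm([
  [[-1, 0.005, 0.0005, 0.001, 0], [-1, 0.004, 0, 0, 0], [-1, 0.002, 0, 0, 0], [-1, 0, 0, 0, 0], [-1, 0, 0, 0, 0]],
])

```text
time_s: 18.95
eef_pos: [523.1, 353.7, 80.8]
orientation: [-0.002, -0.707, -0.002, 0.707]
force: [0.3, -0.1, -2.6]
opening: 15.7
```

Run:
```python
from m import *
w=cam('wrist'); save(w,'pics/w16.png'); rep()
zt=pose()[0][2]+12
for o in region(w,zt-4,zt+6,(300,750,150,550),150): print('w',*o)
```

```text
t 19.0 tcp [523.2 353.8  80.9] yaw of jaw y -89.7 xaxis [ 0.  0. -1.] F [-0.3 -0.4 -1.6] open 15.5 q [0.46 0.44 1.5  0.   1.2  2.02]
w 8266 [255. 169.] [547.1 354.5] [124.   39.7] 0.6 93.2
w 1321 [255. 336.] [450.8 354.1] [24.  31.9] 1.3 93.2
```

Emit:
jog_arm([
  [[-1, 0.0007, 0, 0, 0], [-1, 0.0007, 0, 0, 0], [-1, 0.0003, 0, 0, 0], [-1, 0, 0, 0, 0], [-1, 0, 0, 0, 0]],
])

```text
time_s: 19.5
eef_pos: [523.2, 353.7, 79.3]
orientation: [-0.002, -0.707, -0.002, 0.707]
force: [0.2, -0.9, -1.1]
opening: 15.6
```

Emit:
jog_arm([
  [[-1, 0.0005, 0, 0, 0], [-1, 0, 0, 0, 0], [-1, 0, 0, 0, 0]],
])

```text
time_s: 19.8
eef_pos: [523.3, 353.8, 78.9]
orientation: [0.002, 0.707, 0.002, -0.707]
force: [0.2, 0.1, -0.7]
opening: 16.0
```

Emit:
jog_arm([
  [[-1, 0.0004, 0, 0, 0], [-1, 0, 0, 0, 0], [-1, 0, 0, 0, 0]],
])

```text
time_s: 20.1
eef_pos: [523.3, 353.8, 79.0]
orientation: [0.002, 0.707, 0.002, -0.707]
force: [-0.9, -0.3, 4.6]
opening: 15.7
```

Contact confirmed (+4.6 N). Releasing.

Emit:
jog_arm([
  [[-0.5, 0, 0, 0, 0], [-0.4, 0, 0, 0, 0], [-0.2, 0, 0, 0, 0], [-0.1, 0, 0, 0, 0], [-0.1, 0, 0, 0, 0], [-0.1, -0.01, 0, 0, 0], [-0.1, -0.02, 0, 0, 0], [-0.1, -0.04, 0, 0, 0], [0.3, -0.04, 0, 0, 0], [0.3, -0.02, 0, 0, 0], [0.3, 0, 0, 0, 0], [0.3, 0, 0, 0, 0]],
])

```text
time_s: 21.3
eef_pos: [523.1, 353.7, 208.5]
orientation: [0.002, 0.707, 0.002, -0.707]
force: [0.8, -0.2, 0.2]
opening: 61.1
```

Run:
```python
from m import *
rep()
w=cam('wrist'); save(w,'pics/w17.png'); rep()
for o in region(w,85,98,(300,750,150,550),150): print('w spec',*o)
for o in region(w,70,80,(300,750,150,550),150): print('w pan',*o)
for n in ('scene','side'):
  c=cam(n); save(c,f'pics/{n}17.png')
  for o in region(c,85,98,(400,660,250,450),80): print(n,'spec',*o)
  for o in region(c,70,80,(400,660,250,450),80): print(n,'pan',*o)
  for o in region(c,40,49,(300,650,-150,150),150): print(n,'pile',*o)
```

```text
t 21.3 tcp [523.1 353.7 208.5] yaw of jaw y -89.7 xaxis [ 0.  0. -1.] F [ 0.8 -0.2  0.2] open 61.1 q [0.46 0.32 1.39 0.   1.43 2.02]
t 21.35 tcp [522.3 353.3 207. ] yaw of jaw y -89.7 xaxis [-0.002 -0.001 -1.   ] F [-0.3  0.4 -0.8] open 61.1 q [0.46 0.32 1.39 0.   1.43 2.02]
w spec 3874 [254. 174.] [524.7 354.5] [168.3  32. ] 0.3 91.3
w pan 8224 [213. 169.] [524.6 398.9] [157.9  70.9] 0.2 75.4
w pan 8320 [296. 169.] [525.  309.8] [158.1  71.6] 0.4 75.3
scene spec 598 [376. 266.] [528.9 352.1] [173.1  31.7] 0.3 89.6
scene pan 2985 [376. 270.] [531.4 351.6] [166.4 159.8] 0.3 73.7
scene pile 554 [235. 216.] [496.6 -49.2] [ 52.4 132.2] 87.1 42.5
side spec 148 [272. 138.] [527.5 353.3] [ 46.2 169.5] 89.1 90.8
side pan 80 [271. 136.] [527.4 415.9] [159.4  34.7] 2.6 75.8
side pan 347 [274. 146.] [530.4 309.5] [162.5  85.2] 0.9 75.7
side pile 346 [279. 197.] [494.6 -51.5] [ 57.4 129.9] 86.4 44.6
```

View pics/w17.png

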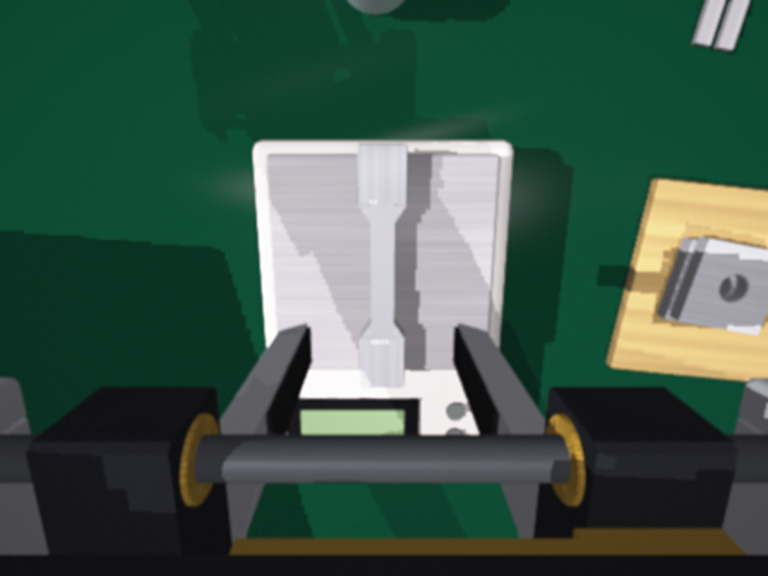

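View pics/scene17.png

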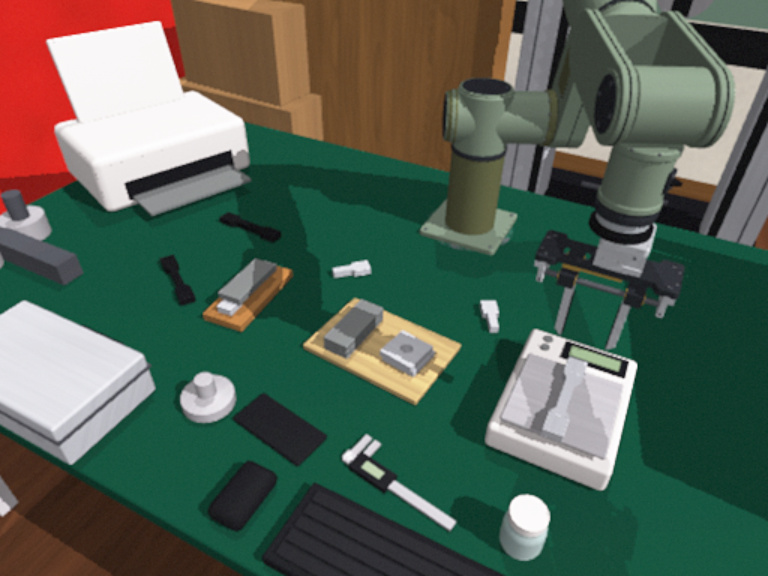

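In the wrist picture the specimen runs from (383,145) to (383,385), centred on the pan. The scene picture shows the pile of two plates at (353,328) and the lower plate and specimen still on the stack. The arm touches nothing, so I hand in.

```bash
python3 -c "
from workcell import job
print(job.hand_in())"
```

```text
the job is handed in; nothing more can be done
None
```

Both parts are in place and the job was handed in at about 21.5 s. I laid the top spacer on the matching plate on the plywood board. Then I lifted the bare specimen from the stack and set it flat on the balance pan. Both were lowered to felt contact (at most about 5 N) before release.

**Spacer:** each camera puts it within about 1 mm of where it first saw the pile plate, with yaw agreeing to about 1°. Its top face is near 44 mm, as expected for two plates on the board.

**Specimen:** the wrist camera puts its centre at (524.7, 354.5) against a pan centre of (524.8, 354.4). The yaw matches and it lies level, with its top near 91 mm.

**Disagreements:** the cameras differ by 3–5 mm in absolute position, so I worked from relative measurements. The scene camera also put the specimen about 2.5 mm from the pan centre in x. I trusted the closer wrist view because the specimen hides part of the pan from the scene camera.

No check failed. The arm ended about 115 mm above the specimen, touching nothing, and the second plate and specimen are still on the stack.

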